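Pin the trailer drawbar to its hitch fork

TASK

The blue grease tin is in the way of the red hitch fork: first set it upright in the yellow tray. Then take the headed pin out of its wooden rack and push it through the fork and the drawbar eye, from the side where the tin stood, until its head is fully home against the fork, and let go. Do not knock the tin over, and leave the other things on the bench where they are.

Things in the scene. Friction and masses are not known exactly. Their poses are not given: they have to be found in the camera images.
- hitch: Fixed hitch. Base plate 110 (x) x 100 (y) x 12 mm; red fork of two upright cheeks 60 (x) x 12 (y) mm, tops 90 mm above the bench, outer faces at y = +26 and -26 mm; between them the steel drawbar eye, 50 mm square, 24 mm thick (y). One straight 20 mm hole, 2 mm chamfers, runs along y through all three at x = 0, axis 60 mm above the bench. Origin: on the bench under the eye's middle, z up.
- mouth (a point): Centre of the hole's mouth in the outer face of the fork cheek at +y (the tin's side), 60 mm above the bench. Axes as the hitch: its +y points out of the hole; the pin goes in along -y.
- pin: Steel pin, 0.22 kg: shaft 16 mm thick, 100 mm long, last 8 mm tapered to 8 mm; brass disc head 32 mm in diameter, 10 mm thick. Origin: on the axis at the head's inner face; x runs along the shaft to the tip at +100 mm, the head lies from x = -10 to 0, centre of mass at x = 34 mm. Starts lying level in the rack, axis 40 mm above the bench.
- pin_tip (a point): End of the pin's tip, on the axis, 100 mm from the inner face of the head.
- rack: Fixed wooden pin rack, base 150 x 64 x 8 mm (x -30 to 120). The pin lies along +x, head in a pocket with walls 54 mm high (x -22 to 4 mm, outside y +-26), where it cannot be gripped. Saddles 52 mm wide, 42 mm high at x 4 to 12 and 81 to 89 mm; between them the shaft is free on both sides. Origin: on the bench under the inner face of the pin's head.
- tray: Fixed yellow plastic tray, 150 x 150 mm outside, walls 4 mm thick and 12 mm high, floor about 4 mm thick. Origin: centre of its underside, on the bench.
- tin: Closed round blue grease tin with a yellow band and a white lid: 58 mm in diameter (lid 60 mm, from 72 to 84 mm height), 84 mm high, about 0.35 kg. Starts upright on the bench before the hole's mouth. Origin: centre of its underside, z up.
- lockring: Bystander: bright metal ring lying flat, 60 mm outside diameter, 10 mm high. Origin: centre of its underside.
- cup: Bystander: steel bearing cup, 62 mm in diameter, 26 mm high. Origin: centre of its underside.
- wrench: Bystander: spanner lying flat, 170 mm long. Origin: underside, near its middle.
- swabbox: Bystander: clear plastic box of cotton swabs, 90 x 130 x 45 mm, its open lid leaning out on the +x side up to 70 mm high. Origin: centre of its underside.
- bar_end (a point): Far end of the drawbar tube, on its axis, 60 mm above the bench and 244 mm along the hitch's +x. The tube, 32 mm thick, runs straight from the eye to here.
There are look-alikes about, which are no part of the job. Several things have the shape of the tray; the one meant has the colours described above.

How it is judged:
By the outcome, as a careful person would: the job done as asked, in the order asked, and still so for the second after the job is handed in, with the robot touching nothing.
It also fails if it takes over 72 s, if anything falls off the work surface, if the arm or the gripper's body presses on something with over 40 N, if the wrist force passes 120 N, or if a joint passes its speed limit or range.

ROBOT

A 6-joint arm with a two-finger parallel gripper is mounted at the origin on the work surface. World frame = base frame: x ahead of the robot, y to its left, z up, the work surface at z = 0. Lengths are in m, angles in rad, forces in N, time in s.
With the tool pointing down it reaches from about 0.325 to 0.925 m from the base axis. Payload 3.1 kg.
Tool frame: the origin (TCP) lies on the front face of the gripper's body, between the roots of the fingers; the fingertips stand 73 mm ahead of it and the grasp point (between the pads) lies ctrl.hold_point_z ahead of it (ctrl.hold_point_z is the distance from the TCP to the grasp point, in m); z points along the fingers, y is the direction in which the jaws open and shut (so a half turn about z gives the same grasp; the last joint's range is limited). The gripper opens to 85 mm and grips with 20 to 120 N. Pads are 22 mm wide; open, the fingers measure 114 mm over their backs; the gripper's body (76 mm by 85 mm) begins 54 mm behind the grasp point. The pads swing forward as they close: fully open they stand 13 mm farther back than shut.
Start: joints at [1.192, 0.217, 1.613, -0, 1.311, -0.112], TCP at [0.165, 0.603, 0.304] pointing down, gripper open.
Joint ranges: [-2.75, 2.75], [-0.78, 2.1], [0.31, 2.55], [-1.13, 4.27], [0.13, 2.63], [-2.58, 2.58]. Speed limits (rad/s): [2.79, 2.79, 3.14, 3.14, 3.14, 3.14].

INTERFACE

Orientations are given as a unit quaternion [x, y, z, w].
In Python, from cell import ctrl gives the robot as it stands. The module is installed in compiled form; this text tells all that it offers.
- The arm moves only by the tool play_rows, never from a script. Its argument "rows" is a list of rows, each a list of 3 entries, a list of its own where there are three numbers: the turn, a rotation vector about the world's x, y, z in degrees, then the shift along the world's x, y, z in cm, then the opening, from 0 (shut) to 1 (fully open). A call has 1 to 12 rows; each row shifts and turns the commanded pose from where the row before left it; what a row does not reach is not made up. A row lasts 1/12 s, in which the tool goes at most 41.7 mm and 7.16 degrees, less where a joint would pass 70% of its speed; a pose out of reach is approached as far as the arm can. A call with a gripper value outside its range is refused whole. The fingers move at their own pace and stop on an object; the grip force is fixed at half the most. Time passes only in rows, so rows that do not move let the fingers close. It gives the time, the measured TCP pose, the force and the opening at its end, in the units of the state.
- ctrl.observe(): the state, without advancing time (a new reading comes with each control period).
- ctrl.capture(name): name is "scene" or "top"; returns a dict with "color" (384x512x3 uint8, blue, green, red), "z_map" (384x512 float32, m along the optical axis (not along the pixel's ray), 0 where there is no reading), "fovy" (degrees; the focal length in pixels is half the picture's height over the tangent of half this angle, whatever the lens; pixels are square), "cx", "cy" (the principal point, pixels), "position" and "orientation" of the camera in the world. Camera axes: x right, y up, looking along -z (the intrinsics and any distortion apply to the point x, -y, -z); pixel columns grow to the right and rows downward; lengths in m; the calibration is good to about 2 mm. A picture is of the moment at which its call begins.
- ctrl.sign_off(): hands the job in, once; it reports no verdict.
The state is a dict: "time_s": time; "q": joint angles; "qvel": joint speeds; "joint_torque": joint torques, N m; "tool_pos": TCP position; "eef_rot": TCP orientation; "force": force on the tool from outside, world axes, zero at the start; "wrist_torque": the same for the moment, N m; "gripper_width": opening from 0.0 (shut) to 1.0 (fully open).
Only numpy, scipy, OpenCV 4.12 (cv2) and the standard library are available. Lean on these libraries where they do the work, as an engineer would, in place of code of your own. Each camera call takes 0.05 s, during which the arm holds its last target. There are 200 camera calls.

## Working session

There is one attempt and no reset: what is moved stays moved. The work goes in short steps, Python scripts to look and compute and a tool call to move; the robot and the scene stay as the last step left them, time stands still between calls to the robot, and variables do not carry over. Pictures are saved under pics/ and viewed, about 8 in all and at most 12, crops included, and the job is handed in when it is done.

Besides the shell and the picture viewer there is one more tool, called after "Request:" as a command line: name --argument value ..., lists and objects as JSON in quotes. play_rows: Moves the arm, as the interface text tells. Its arguments: {"type":"object","properties":{"rows":{"type":"array"}},"required":["rows"]}

```bash
mkdir -p pics; cat > h.py <<'E'
import numpy as np,cv2
from scipy.spatial.transform import Rotation as R
from cell import ctrl
def cap(n):
    c=ctrl.capture(n);h,w=c['z_map'].shape
    f=h/2/np.tan(np.radians(c['fovy'])/2)
    v,u=np.mgrid[:h,:w];z=c['z_map']
    P=np.stack([(u-c['cx'])/f*z,-(v-c['cy'])/f*z,-z],-1)
    W=P@R.from_quat(c['orientation']).as_matrix().T+np.array(c['position'])
    W[z==0]=np.nan
    return c,W
E
python3 - <<'E'
from h import *
s=ctrl.observe();print(s,ctrl.hold_point_z)
for n in('scene','top'):
    c,W=cap(n);cv2.imwrite(f'pics/{n}0.png',c['color']);np.savez(f'{n}0.npz',W=W,c=c['color'])
    print(n,{k:c[k] for k in c if k not in('color','z_map')})
E
```

```text
{'time_s': 0.0, 'q': array([ 1.19182619e+00,  2.17776736e-01,  1.61496015e+00,  2.96230651e-05,
        1.31128658e+00, -1.12181010e-01]), 'qvel': array([ 0.00060607, -0.00032595,  0.00233984, -0.00013755,  0.00088016,
        0.00117965]), 'joint_torque': array([-1.60371237e-04, -3.96844733e+01, -3.03856015e+01, -1.74604947e-04,
        9.78480675e-03,  9.15650020e-06]), 'tool_pos': array([0.16449059, 0.60229119, 0.30254046]), 'eef_rot': array([ 1.33002994e-01,  9.91114890e-01, -1.17546536e-03, -3.09365547e-04]), 'force': array([ 0.16750664,  0.13574032, -0.53678624]), 'wrist_torque': array([ 0.00683988, -0.0205352 ,  0.04252095]), 'gripper_width': 1.0010106416021058} 0.0539
scene {'fovy': 57.11901628687892, 'cx': 247.92756529112444, 'cy': 190.91634271923814, 'position': array([ 1.08151794, -0.29488493,  0.94901335]), 'orientation': array([0.24486175, 0.1641781 , 0.53663059, 0.7906427 ])}
top {'fovy': 45.14768771834446, 'cx': 264.5362843224897, 'cy': 192.21572314578535, 'position': array([ 0.33597903, -0.05281942,  1.34430347]), 'orientation': array([-0.05243376,  0.05857183,  0.71289317, -0.69685247])}
```

View pics/scene0.png

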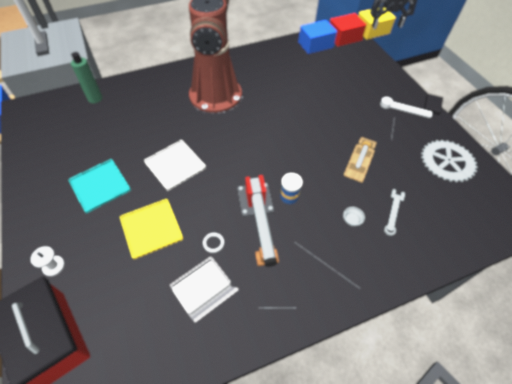

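View pics/top0.png

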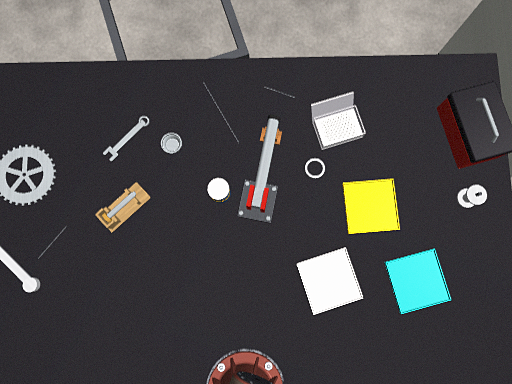

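The tin is at top (218,188) / scene (291,184). The hitch is at top (258,200), with its bar running to (273,120). The rack is at top (123,207). There are three tray shapes in the top view: white (330,281), cyan (418,281) and yellow (371,206). Yellow fits the description. Next I measure, with an enlarged crop to confirm.

```bash
python3 - <<'E'
from h import *
d=np.load('top0.npz');W,c=d['W'],d['c']
hsv=cv2.cvtColor(c,cv2.COLOR_BGR2HSV)
def box(u0,u1,v0,v1):
    m=np.zeros(c.shape[:2],bool);m[v0:v1,u0:u1]=1;return m
def rep(n,m):
    m=m&np.isfinite(W[...,2]);p=W[m]
    if len(p)<5: print(n,len(p));return
    r=cv2.minAreaRect(p[:,:2].astype(np.float32)*1000)
    print(n,len(p),'med',p.mean(0).round(4),'z',np.percentile(p[:,2],[5,50,95]).round(4),'rect',np.round(r[0],1),np.round(r[1],1),round(r[2],1))
z=W[...,2]
rep('bench',box(230,300,250,330)&(z<.02))
rep('tin lid',box(195,238,170,210)&(z>.075))
rep('bar',box(240,290,115,190)&(z>.06))
rep('fork top',box(235,290,175,222)&(z>.082))
rep('eye/fork',box(235,290,175,222)&(z>.06))
rep('plate',box(230,290,172,230)&(z>.007)&(z<.02))
rep('tray',box(335,410,170,240)&(hsv[...,1]>120)&(hsv[...,0]>20)&(hsv[...,0]<40))
rep('rack all',box(85,160,175,240)&(z>.004))
rep('rack walls',box(85,160,175,240)&(z>.048))
rep('rack mid',box(85,160,175,240)&(z>.037)&(z<.05))
d2=np.load('scene0.npz');
W=d2['W'];z=W[...,2];c=d2['c']
rep('S bench',box(200,240,190,230)&(z<.02))
rep('S tin lid',box(270,310,165,205)&(z>.077))
rep('S fork top',box(235,280,170,215)&(z>.082))
rep('S rack',box(340,385,130,185)&(z>.004))
rep('S walls',box(340,385,130,185)&(z>.048))
a=cv2.resize(d['c'][170:245,80:170],None,fx=4.4,fy=4.4,interpolation=3)
b=cv2.resize(d['c'][170:245,200:290],None,fx=4.4,fy=4.4,interpolation=3)
e=cv2.resize(d['c'][170:245,330:420],None,fx=4.4,fy=4.4,interpolation=3)
f=cv2.resize(d2['c'][120:195,330:420],None,fx=4.4,fy=4.4,interpolation=3)
cv2.imwrite('pics/crop1.png',np.vstack([np.hstack([a,b]),np.hstack([e,f])])[:600+60][:660])
i=cv2.imread('pics/crop1.png');cv2.imwrite('pics/crop1.png',cv2.resize(i,(720,600)))
E
```

```text
bench 5573 med [ 0.2685 -0.0604  0.    ] z [-0.0046 -0.      0.0046] rect [269.2 -60.5] [199.8 221.7] 88.7
tin lid 363 med [0.548  0.0625 0.0835] z [0.0792 0.0835 0.0874] rect [548.   63.5] [58.3 57.4] 87.3
bar 875 med [ 0.6492 -0.0735  0.0731] z [0.0642 0.0731 0.0812] rect [648.7 -77.3] [ 51. 228.] 75.1
fork top 342 med [ 0.5214 -0.0448  0.0878] z [0.0831 0.0877 0.0931] rect [521.8 -45. ] [52.1 60.2] 77.6
eye/fork 542 med [ 0.5344 -0.048   0.0822] z [0.0662 0.0848 0.0923] rect [541.5 -49.3] [ 52.1 100.4] 77.3
plate 773 med [ 0.513  -0.0444  0.0122] z [0.008  0.012  0.0166] rect [516.1 -32.8] [142.5 133. ] 79.5
tray 2697 med [ 0.5016 -0.3766  0.0044] z [-0.0009  0.0041  0.0118] rect [ 502.7 -377.5] [155.5 156.5] 3.4
rack all 1390 med [0.5122 0.3447 0.0209] z [0.0043 0.0096 0.0532] rect [514.7 350.3] [220.9 188.3] 88.7
rack walls 167 med [0.4862 0.3733 0.0526] z [0.0486 0.0524 0.0581] rect [505.8 352.3] [ 53.3 112.1] 41.9
rack mid 307 med [0.5075 0.3488 0.0446] z [0.0389 0.0447 0.0497] rect [509.4 348.5] [ 53.3 121. ] 42.0
S bench 1597 med [ 0.5148 -0.1619  0.0024] z [-0.0005  0.0023  0.0054] rect [ 511.9 -163. ] [127.  148.5] 69.1
S tin lid 275 med [0.5511 0.0599 0.0856] z [0.0807 0.086  0.0888] rect [549.6  59.6] [58.4 57.6] 87.3
S fork top 284 med [ 0.5246 -0.0473  0.0895] z [0.0842 0.0896 0.0943] rect [522.  -46.8] [52.2 63.4] 77.2
S rack 1125 med [0.5078 0.3512 0.0204] z [0.0042 0.0106 0.0541] rect [494.2 374.4] [160.4 267. ] 59.9
S walls 158 med [0.4943 0.3634 0.0527] z [0.0483 0.0519 0.0585] rect [509.4 346.7] [ 51.2 127.8] 41.8
```

View pics/crop1.png

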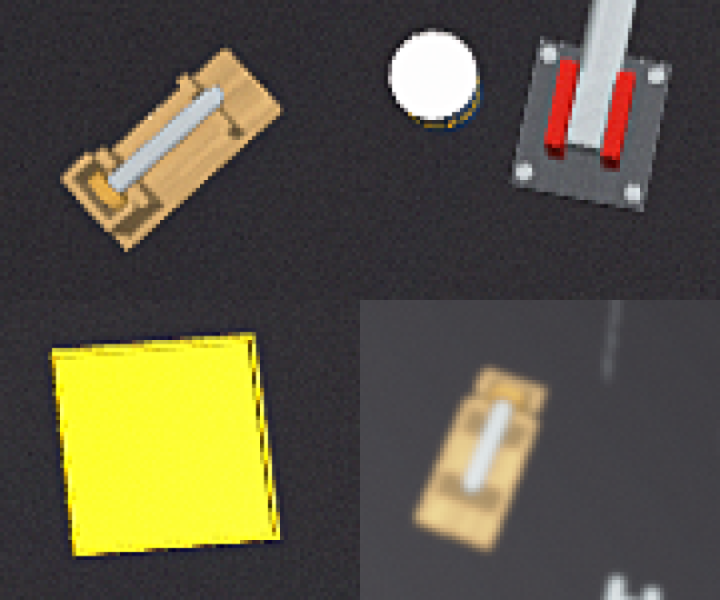

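The crop confirms the yellow tray, and the rack, tin and fork all look right. My estimates:

| Item | Position (m) | Yaw / direction |
|---|---|---|
| Tin | (0.549, 0.0615) | – |
| Hitch | (0.522, -0.046) | -12.5° |
| Tray | (0.5025, -0.377) | – |
| Pin | in rack | about -48° |

I'll move to the tin, with the jaws along the hitch x axis.

Request:
play_rows --rows '[[[0,0,-7],[2,-2.8,0],1],[[0,0,-7],[2,-2.8,0],1],[[0,0,-7],[2,-2.8,0],1],[[0,0,-7],[2,-2.8,0],1],[[0,0,-7],[2,-2.8,0],1],[[0,0,-7],[2,-2.8,0],1],[[0,0,-7],[2,-2.8,0],1],[[0,0,-7],[2,-2.8,0],1],[[0,0,-7],[2,-2.8,0],1],[[0,0,-7],[2,-2.8,0],1],[[0,0,-7],[2,-2.8,0],1],[[0,0,-7],[2,-2.8,0],1]]'

```text
time_s: 1.1
tool_pos: [0.4051, 0.2653, 0.3035]
eef_rot: [0.764, 0.645, -0.0, -0.0]
force: [0.7, 0.5, 0.5]
gripper_width: 0.999
```

```bash
python3 - <<'E'
from h import *
# refine: bar centreline, shaft line, from both views
for n,bb,rb in(('top',(240,290,112,185),(85,160,175,240)),('scene',(240,285,205,262),(340,385,130,185))):
    d=np.load(n+'0.npz');W,c=d['W'],d['c'];z=W[...,2];hsv=cv2.cvtColor(c,cv2.COLOR_BGR2HSV)
    zo=0 if n=='top' else .002
    def box(b):
        m=np.zeros(z.shape,bool);m[b[2]:b[3],b[0]:b[1]]=1;return m
    m=box(bb)&(z>.068)&(hsv[...,1]<60);p=W[m]
    l=cv2.fitLine(p[:,:2].astype(np.float32),cv2.DIST_HUBER,0,.01,.01).ravel();print(n,'bar',l.round(4),np.degrees(np.arctan2(l[1],l[0])).round(2))
    m=box(rb)&(z>.036)&(z<.06)&(hsv[...,1]<50)&(hsv[...,2]>110);p=W[m]
    l=cv2.fitLine(p[:,:2].astype(np.float32),cv2.DIST_HUBER,0,.01,.01).ravel();a=l[:2]*np.sign(l[0]);t=(p[:,:2]-l[2:])@a
    print(n,'shaft',len(p),l.round(4),np.degrees(np.arctan2(a[1],a[0])).round(2),'z',np.median(p[:,2]).round(4),'ends',(l[2:]+np.outer(np.percentile(t,[1,99]),a)).round(4).tolist())
    m=box(rb)&(z>.036)&(hsv[...,1]>150)&(hsv[...,2]>150);p=W[m];print('head?',len(p),p.mean(0).round(4) if len(p) else '')
    # red fork
    r=box((235,290,170,222))&((hsv[...,0]<8)|(hsv[...,0]>172))&(hsv[...,1]>150)&(z>.08);p=W[r];q=cv2.minAreaRect(p[:,:2].astype(np.float32)*1000);print('fork',len(p),q)
E
```

```text
top bar [ 0.9763 -0.2162  0.6603 -0.0762] -12.49
top shaft 185 [ 0.6741 -0.7386  0.5158  0.3399] -47.61 z 0.0466 ends [[0.4834, 0.3754], [0.5482, 0.3044]]
head? 39 [0.4785 0.3789 0.0525]
fork 200 ((522.0316772460938, -45.005775451660156), (52.06145095825195, 59.71401596069336), 77.58692932128906)
scene bar [ 0.9764 -0.2162  0.6773 -0.0824] -12.48
scene shaft 114 [ 0.6636 -0.7481  0.5187  0.3379] -48.43 z 0.0484 ends [[0.4857, 0.3752], [0.5516, 0.3008]]
head? 0 
fork 123 ((523.7906494140625, -47.09619140625), (52.2922248840332, 59.52174758911133), 77.56729888916016)
```

Request:
play_rows --rows '[[[0,0,-2.8],[1.8,-2.55,0],1],[[0,0,0],[1.8,-2.55,0],1],[[0,0,0],[1.8,-2.55,0],1],[[0,0,0],[1.8,-2.55,0],1],[[0,0,0],[1.8,-2.55,0],1],[[0,0,0],[1.8,-2.55,0],1],[[0,0,0],[1.8,-2.55,-3],1],[[0,0,0],[1.8,-2.55,-3],1],[[0,0,0],[0,0,-3],1],[[0,0,0],[0,0,0],1],[[0,0,0],[0,0,0],1]]'

```text
time_s: 2.02
tool_pos: [0.5454, 0.0646, 0.2136]
eef_rot: [0.778, 0.628, -0.003, -0.002]
force: [-0.2, 0.1, 1.2]
gripper_width: 1.004
```

```bash
python3 - <<'E'
from h import *
s=ctrl.observe();print(s['tool_pos'],s['eef_rot'])
c,W=cap('scene');cv2.imwrite('pics/s1.png',cv2.resize(c['color'][80:250,180:420],None,fx=3,fy=3,interpolation=3))
E
```

```text
[0.54538916 0.06464612 0.2136384 ] [ 0.7778719   0.62841346 -0.00253882 -0.00232011]
```

View pics/s1.png

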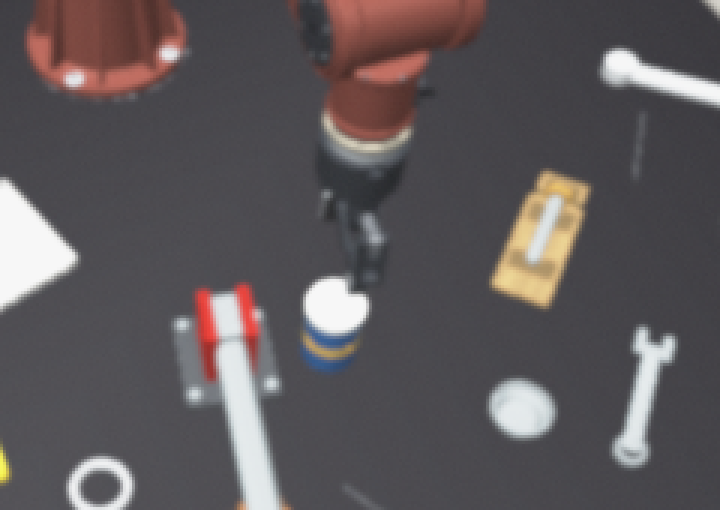

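The gripper is above the tin (crop (340,300)) with the jaws straddling it. Now I descend and close.

Request:
play_rows --rows '[[[0,0,0],[0.35,-0.3,-2],1],[[0,0,0],[0,0,-2],1],[[0,0,0],[0,0,-2],1],[[0,0,0],[0,0,-2],1],[[0,0,0],[0,0,-2],1],[[0,0,0],[0,0,-1],1],[[0,0,0],[0,0,0],1],[[0,0,0],[0,0,0],1],[[0,0,0],[0,0,0],0.6],[[0,0,0],[0,0,0],0.3],[[0,0,0],[0,0,0],0],[[0,0,0],[0,0,0],0]]'

```text
time_s: 3.07
tool_pos: [0.5521, 0.062, 0.1084]
eef_rot: [0.778, 0.629, 0.001, 0.001]
force: [-2.6, 0.0, 5.2]
gripper_width: 0.664
```

Request:
play_rows --rows '[[[0,0,0],[0,0,0],0],[[0,0,0],[0,0,0],0],[[0,0,0],[0,0,0],0],[[0,0,0],[0,0,0],0],[[0,0,0],[0,0,0],0],[[0,0,0],[0,0,0.5],0],[[0,0,0],[0,0,1],0],[[0,0,0],[0,0,1],0],[[0,0,0],[0,0,1],0],[[0,0,0],[0,0,0],0]]'

```text
time_s: 3.9
tool_pos: [0.5528, 0.0618, 0.1442]
eef_rot: [0.778, 0.629, 0.002, 0.002]
force: [1.5, -0.2, -3.7]
gripper_width: 0.664
```

Request:
play_rows --rows '[[[0,0,0],[0,0,1.5],0],[[0,0,0],[0,0,2.5],0],[[0,0,0],[0,0,2.5],0],[[0,0,0],[0,0,2.5],0],[[0,0,0],[0,-1,2],0],[[0,0,0],[-0.3,-2,0],0],[[0,0,0],[-0.4,-2.5,0],0],[[0,0,0],[-0.4,-3,0],0],[[0,0,0],[-0.4,-3,0],0],[[0,0,0],[-0.4,-3,0],0],[[0,0,0],[-0.4,-3,0],0],[[0,0,0],[-0.4,-3,0],0]]'

```text
time_s: 4.9
tool_pos: [0.5233, -0.1444, 0.2512]
eef_rot: [0.778, 0.629, 0.0, 0.0]
force: [0.2, 0.9, -3.1]
gripper_width: 0.666
```

Request:
play_rows --rows '[[[0,0,0],[-0.4,-3,0],0],[[0,0,0],[-0.4,-3,0],0],[[0,0,0],[-0.4,-3,0],0],[[0,0,0],[-0.4,-3,0],0],[[0,0,0],[-0.4,-3,0],0],[[0,0,0],[-0.3,-3,0],0],[[0,0,0],[-0.2,-2.5,0],0],[[0,0,0],[0,-1.5,0],0],[[0,0,0],[0,-0.5,0],0],[[0,0,0],[0,0,0],0],[[0,0,0],[0,0,0],0]]'

```text
time_s: 5.82
tool_pos: [0.499, -0.367, 0.2507]
eef_rot: [0.778, 0.629, 0.0, -0.001]
force: [-0.5, -0.0, -4.0]
gripper_width: 0.665
```

Request:
play_rows --rows '[[[0,0,0],[0.2,-0.5,-1.5],0],[[0,0,0],[0.2,-0.5,-2.5],0],[[0,0,0],[0,0,-2.5],0],[[0,0,0],[0,0,-2.5],0],[[0,0,0],[0,0,-2],0],[[0,0,0],[0,0,-1],0],[[0,0,0],[0,0,-0.5],0],[[0,0,0],[0,0,-0.5],0],[[0,0,0],[0,0,0],0],[[0,0,0],[0,0,0],0],[[0,0,0],[0,0,0],0]]'

```text
time_s: 6.73
tool_pos: [0.5038, -0.379, 0.1229]
eef_rot: [0.778, 0.629, 0.0, 0.002]
force: [0.1, -0.2, -3.3]
gripper_width: 0.665
```

```bash
python3 - <<'E'
from h import *
s=ctrl.observe();print(s['tool_pos'],s['force'])
c,W=cap('scene');cv2.imwrite('pics/s2.png',cv2.resize(c['color'][120:290,80:280],None,fx=3,fy=3,interpolation=3))
E
```

```text
[ 0.50382838 -0.37895189  0.1228553 ] [ 0.05558517 -0.16746017 -3.28090335]
```

View pics/s2.png

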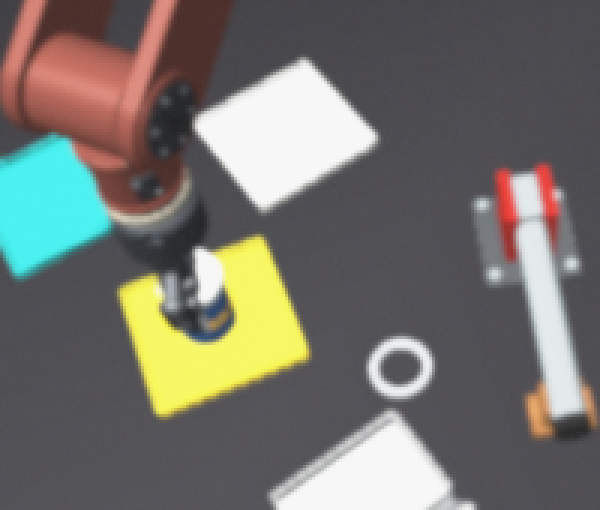

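The tin is upright over the middle of the yellow tray (crop (205,300)). I lower it until it touches.

Request:
play_rows --rows '[[[0,0,0],[0,0,-0.4],0],[[0,0,0],[0,0,-0.3],0],[[0,0,0],[0,0,0],0],[[0,0,0],[0,0,0],0]]'

```text
time_s: 7.12
tool_pos: [0.5026, -0.3779, 0.1137]
eef_rot: [0.778, 0.629, -0.0, -0.0]
force: [-0.5, -1.1, -3.7]
gripper_width: 0.663
```

Request:
play_rows --rows '[[[0,0,0],[0,0,-0.2],0],[[0,0,0],[0,0,0],0],[[0,0,0],[0,0,0],0]]'

```text
time_s: 7.37
tool_pos: [0.5031, -0.3784, 0.1126]
eef_rot: [0.778, 0.629, -0.0, 0.0]
force: [-1.2, 0.3, -0.9]
gripper_width: 0.662
```

Request:
play_rows --rows '[[[0,0,0],[0,0,-0.1],0],[[0,0,0],[0,0,0],0],[[0,0,0],[0,0,0],0.75],[[0,0,0],[0,0,0],0.85],[[0,0,0],[0,0,0],1],[[0,0,0],[0,0,0],1],[[0,0,0],[0,0,0],1],[[0,0,0],[0,0,1],1],[[0,0,0],[0,0,2],1],[[0,0,0],[0,0,3],1],[[0,0,0],[0,0,3],1],[[0,0,0],[0,0,3],1]]'

```text
time_s: 8.37
tool_pos: [0.5028, -0.378, 0.2329]
eef_rot: [0.778, 0.629, 0.0, -0.0]
force: [0.3, 0.0, 0.2]
gripper_width: 1.0
```

Request:
play_rows --rows '[[[0,0,0],[0,1.5,1],1],[[0,0,4],[0,3.5,0],1],[[0,0,5],[0,3.5,0],1],[[0,0,5],[0,3.5,0],1],[[0,0,5],[0,3.5,0],1],[[0,0,5],[0,3.5,0],1],[[0,0,5],[0,3.5,0],1],[[0,0,5],[0,3.5,0],1],[[0,0,5],[0,3.5,0],1],[[0,0,5],[0,3.5,0],1],[[0,0,5],[0,3.5,0],1],[[0,0,5],[0,3.5,0],1]]'

```text
time_s: 9.37
tool_pos: [0.5028, 0.0235, 0.2422]
eef_rot: [0.406, 0.914, 0.0, 0.001]
force: [0.4, -0.5, -0.3]
gripper_width: 0.998
```

Request:
play_rows --rows '[[[0,0,0],[0,3.5,0],1],[[0,0,0],[0,3.5,0],1],[[0,0,0],[0,3.5,0],1],[[0,0,0],[0,3.5,0],1],[[0,0,0],[0,3.5,0],1],[[0,0,0],[0,3.5,0],1],[[0,0,0],[0,3.5,0],1],[[0,0,0],[0,3.5,0],1],[[0,0,0],[0,3.5,0],1],[[0,0,0],[0,1.5,-2],1],[[0,0,0],[0,0,0],1],[[0,0,0],[0,0,0],1]]'

```text
time_s: 10.37
tool_pos: [0.5018, 0.3521, 0.2202]
eef_rot: [0.406, 0.914, -0.001, -0.001]
force: [0.2, -0.0, 0.1]
gripper_width: 1.003
```

Request:
play_rows --rows '[[[0,0,0],[0.15,0.1,-2],1],[[0,0,0],[0,0,-2],0.6],[[0,0,0],[0,0,-2],0.6],[[0,0,0],[0,0,-2],0.6],[[0,0,0],[0,0,-1],0.6],[[0,0,0],[0,0,-1],0.6],[[0,0,0],[0,0,0],0.6],[[0,0,0],[0,0,0],0.6]]'

```text
time_s: 11.03
tool_pos: [0.5047, 0.3524, 0.1216]
eef_rot: [0.408, 0.913, 0.0, 0.0]
force: [0.1, -0.3, -0.2]
gripper_width: 0.602
```

```bash
python3 - <<'E'
from h import *
s=ctrl.observe();print(s['tool_pos'],s['force'])
c,W=cap('scene');d,W2=cap('top')
a=cv2.resize(c['color'][100:200,310:410],(400,400),interpolation=3);b=cv2.resize(c['color'][180:280,100:200],(400,400),interpolation=3)
cv2.imwrite('pics/s3.png',np.hstack([a,b]))
z=W2[...,2];m=np.zeros(z.shape,bool);m[165:245,335:410]=1;p=W2[m&(z>.075)];print(len(p),p.mean(0))
E
```

```text
[0.5047471  0.35242354 0.12158257] [ 0.0922928  -0.30173202 -0.1840328 ]
381 [ 0.49931869 -0.37624072  0.08740273]
```

View pics/s3.png

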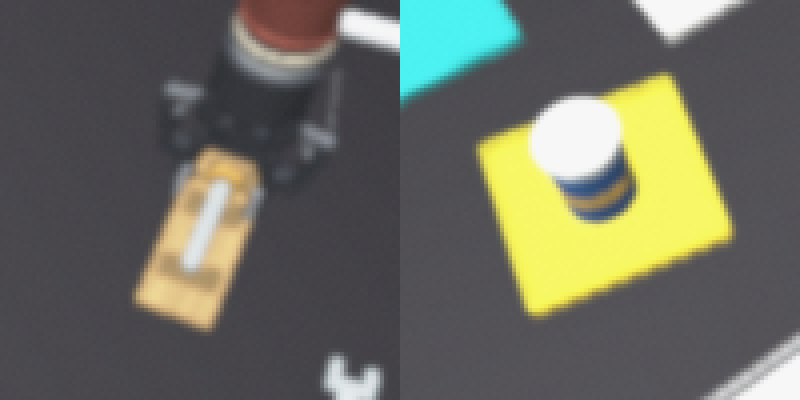

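Request:
play_rows --rows '[[[0,0,0],[0.1,-0.1,-1],0.6],[[0,0,0],[0,0,-1],0.6],[[0,0,0],[0,0,-0.6],0.6],[[0,0,0],[0,0,-0.1],0.6],[[0,0,0],[0,0,0],0.6],[[0,0,0],[0,0,0],0.6]]'

```text
time_s: 11.63
tool_pos: [0.5052, 0.3518, 0.0938]
eef_rot: [0.407, 0.913, -0.0, -0.0]
force: [-0.4, 0.4, -0.2]
gripper_width: 0.599
```

Request:
play_rows --rows '[[[0,0,0],[0,0,0],0.3],[[0,0,0],[0,0,0],0.2],[[0,0,0],[0,0,0],0],[[0,0,0],[0,0,0],0],[[0,0,0],[0,0,0],0],[[0,0,0],[0,0,0],0],[[0,0,0],[0,0,0],0],[[0,0,0],[0,0,0],0]]'

```text
time_s: 12.3
tool_pos: [0.5063, 0.3525, 0.0949]
eef_rot: [0.407, 0.913, 0.001, 0.001]
force: [2.5, 4.0, -0.4]
gripper_width: 0.171
```

Request:
play_rows --rows '[[[0,0,0],[0,0,0.5],0],[[0,0,0],[0,0,1],0],[[0,0,0],[0,0,2],0],[[0,0,0],[0,0,2.5],0],[[0,0,0],[0,0,2.5],0],[[0,0,0],[0,0,2],0],[[0,0,0],[0,0,1],0],[[0,0,0],[0,0,0],0],[[0,0,0],[0,0,0],0]]'

```text
time_s: 13.05
tool_pos: [0.5047, 0.3513, 0.2085]
eef_rot: [0.407, 0.913, -0.001, -0.001]
force: [0.4, 0.0, -2.9]
gripper_width: 0.167
```

```bash
python3 - <<'E'
from h import *
s=ctrl.observe();p=s['tool_pos'];print(p,s['force'],s['q'])
t=p-np.array([0,0,.054]) 
d=np.array([.743-.0,0,0])
for n in('top','scene'):
    c,W=cap(n);cv2.imwrite(f'pics/{n}4.png',c['color'])
    m=(np.hypot(W[...,0]-t[0],W[...,1]-t[1])<.09)&(abs(W[...,2]-t[2])<.03)
    q=W[m];a=np.array([.743*0+.669,-.743])
    r=q[:,:2]-t[:2];al=r@a;cr=r@np.array([.743,.669])
    # shaft beyond the gripper
    for lo,hi in((-.06,-.04),(-.04,-.02),(.02,.035),(.035,.05),(.05,.06),(.06,.09)):
        k=(al>lo)&(al<hi)&(abs(cr)<.02)
        if k.sum()>4: print(n,lo,hi,k.sum(),'cross',np.median(cr[k]).round(4),'z-t',np.percentile(q[k,2]-t[2],[25,50,75]).round(4),'max',al[k].max().round(4))
v=cv2.imread('pics/scene4.png')[60:190,300:430];cv2.imwrite('pics/s4.png',cv2.resize(v,(600,600),interpolation=3))
E
```

```text
[0.50467518 0.35129555 0.20852736] [ 0.3979567   0.01160402 -2.85941958] [ 4.94086842e-01  2.91516754e-01  1.71135416e+00 -2.35811347e-04
  1.14066079e+00 -2.37300813e-01]
top 0.02 0.035 35 cross -0.0047 z-t [0.003  0.005  0.0077] max 0.0344
top 0.035 0.05 40 cross -0.0045 z-t [0.0036 0.0056 0.0067] max 0.0499
top 0.05 0.06 22 cross -0.004 z-t [0.0028 0.0046 0.0067] max 0.059
top 0.06 0.09 13 cross -0.0042 z-t [0.0024 0.0037 0.0058] max 0.0658
scene -0.04 -0.02 34 cross -0.0044 z-t [0.0064 0.0099 0.014 ] max -0.02
scene 0.02 0.035 20 cross -0.0038 z-t [0.0056 0.0065 0.0072] max 0.0346
scene 0.035 0.05 18 cross -0.004 z-t [0.0062 0.0073 0.0076] max 0.0491
scene 0.05 0.06 13 cross -0.0047 z-t [0.0051 0.0056 0.0077] max 0.0586
scene 0.06 0.09 15 cross -0.0041 z-t [0.0016 0.005  0.0067] max 0.0688
```

View pics/s4.png

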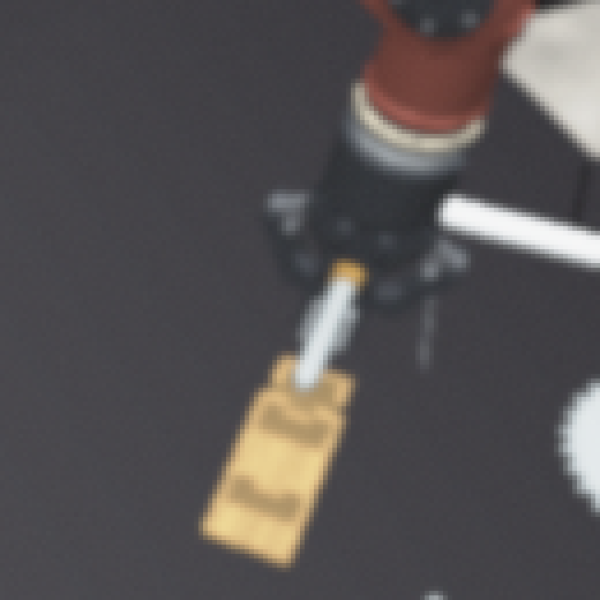

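The pin is held level: its head is at crop (347,270) and its tip at (305,380). The pin appears about 4 mm off the TCP line, the same small x bias I saw with the tin, so I'll correct for it. Next is the pre-insertion pose.

Request:
play_rows --rows '[[[0,0,-2.5],[0.2,-1.3,0],0],[[0,0,-5],[0.4,-2.5,0],0],[[0,0,-5],[0.4,-2.5,0],0],[[0,0,-5],[0.4,-2.5,0],0],[[0,0,-5],[0.4,-2.5,0],0],[[0,0,-5],[0.4,-2.5,0],0],[[0,0,-5],[0.4,-2.5,0],0],[[0,0,-5],[0.4,-2.5,0],0],[[0,0,-5],[0.5,-2.5,0],0],[[0,0,-5],[0.5,-2.5,0],0],[[0,0,-5],[0.4,-2.5,0],0],[[0,0,-2],[0.4,-2,0],0]]'

```text
time_s: 14.15
tool_pos: [0.5523, 0.0661, 0.2075]
eef_rot: [0.782, 0.623, -0.002, -0.001]
force: [1.1, 0.9, -1.9]
gripper_width: 0.163
```

Request:
play_rows --rows '[[[0,0,0],[0,0,-1.5],0],[[0,0,0],[0,0,-2],0],[[0,0,0],[0,0,-2],0],[[0,0,0],[0,0,-2],0],[[0,0,0],[0,0,-1.5],0],[[0,0,0],[0,0,0],0],[[0,0,0],[0,0,0],0],[[0,0,0],[0,0,0],0]]'

```text
time_s: 14.82
tool_pos: [0.5535, 0.0684, 0.1193]
eef_rot: [0.781, 0.625, -0.0, 0.0]
force: [0.6, 0.5, -1.5]
gripper_width: 0.164
```

```bash
cat > m.py <<'E'
from h import *
s=ctrl.observe();p=s['tool_pos'];R0=R.from_quat(s['eef_rot']).as_matrix();print(p,s['force'],'yaw_y',np.degrees(np.arctan2(R0[1,1],R0[0,1])).round(2))
ax=np.array([np.cos(np.radians(-12.5)),np.sin(np.radians(-12.5))]);ay=np.array([-ax[1],ax[0]])
for n in('top','scene'):
    c,W=cap(n);cv2.imwrite(f'pics/{n}5.png',c['color'])
    h=np.array({'top':[.522,-.045],'scene':[.5238,-.0471]}[n])
    X=(W[...,:2]-h)@ax;Y=(W[...,:2]-h)@ay;Z=W[...,2]
    for lo,hi in((.03,.045),(.045,.06),(.06,.075),(.075,.09),(.09,.105),(.13,.15),(.15,.175)):
        k=(Y>lo)&(Y<hi)&(abs(X)<.025)&(Z>.035)&(Z<.08)
        if k.sum()>4: print(n,lo,hi,k.sum(),'x',np.median(X[k]).round(4),'z',np.percentile(Z[k],[10,50,90]).round(4),'ymin',Y[k].min().round(4))
E
python3 m.py; python3 -c "
import cv2
cv2.imwrite('pics/s5.png',cv2.resize(cv2.imread('pics/scene5.png')[120:230,220:340],(660,600),interpolation=3))"
```

```text
[0.55348804 0.06839601 0.11934033] [ 0.62455621  0.47677457 -1.45441422] yaw_y -12.64
top 0.045 0.06 19 x 0.0024 z [0.0666 0.0693 0.0737] ymin 0.0491
top 0.06 0.075 30 x 0.0028 z [0.0669 0.0698 0.0745] ymin 0.0607
top 0.075 0.09 9 x 0.005 z [0.0651 0.0687 0.0708] ymin 0.0751
scene 0.045 0.06 17 x 0.0042 z [0.0678 0.0713 0.0739] ymin 0.0491
scene 0.06 0.075 24 x 0.0056 z [0.068  0.0734 0.0754] ymin 0.0605
scene 0.075 0.09 25 x 0.006 z [0.0678 0.0733 0.0761] ymin 0.0759
scene 0.09 0.105 24 x 0.0061 z [0.0687 0.0734 0.0768] ymin 0.0903
scene 0.13 0.15 5 x -0.0001 z [0.0706 0.0749 0.0785] ymin 0.1464
scene 0.15 0.175 14 x 0.0148 z [0.0681 0.0757 0.0798] ymin 0.15
```

View pics/s5.png

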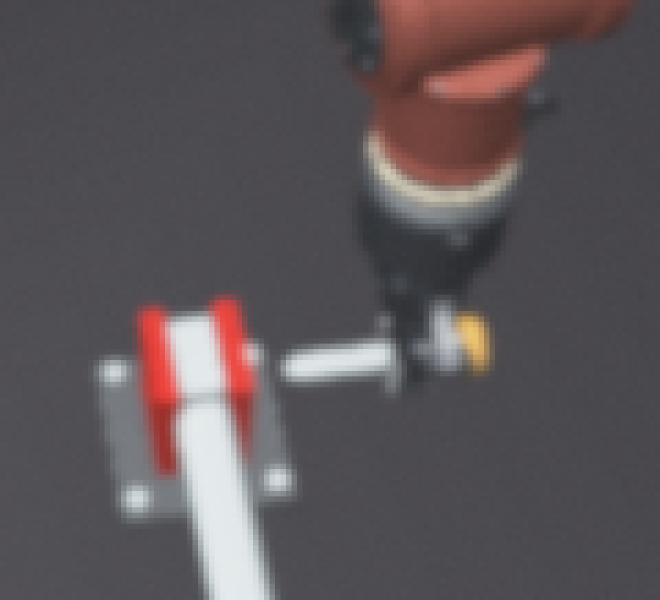

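The pin lines up with the fork (tip at crop (290,368), cheek at (235,345)). It's about 4.5 mm high and about 2 mm too far in +x. I correct both and approach to just inside the mouth.

Request:
play_rows --rows '[[[0,0,0],[-0.2,0.05,-0.45],0],[[0,0,0],[0,0,0],0],[[0,0,0],[-0.2,-0.9,0],0],[[0,0,0],[-0.2,-0.9,0],0],[[0,0,0],[0,0,0],0],[[0,0,0],[0,0,0],0]]'

```text
time_s: 15.42
tool_pos: [0.5473, 0.0505, 0.1148]
eef_rot: [0.781, 0.625, 0.0, -0.0]
force: [-0.6, 0.4, -2.0]
gripper_width: 0.165
```

```bash
python3 m.py
```

```text
[0.54728836 0.0504866  0.11475652] [-0.59875598  0.38451074 -2.03325079] yaw_y -12.67
top 0.03 0.045 25 x 0.0005 z [0.0617 0.0644 0.069 ] ymin 0.0311
top 0.045 0.06 24 x 0.0004 z [0.0607 0.0638 0.0687] ymin 0.0451
scene 0.03 0.045 20 x 0.0031 z [0.0639 0.0674 0.0697] ymin 0.0306
scene 0.045 0.06 26 x 0.0036 z [0.0641 0.0681 0.0716] ymin 0.0454
scene 0.06 0.075 25 x 0.0038 z [0.0623 0.0687 0.0716] ymin 0.0614
scene 0.075 0.09 32 x 0.0045 z [0.0553 0.0667 0.0722] ymin 0.0756
scene 0.09 0.105 15 x 0.0177 z [0.0515 0.0584 0.0676] ymin 0.09
scene 0.13 0.15 35 x 0.0032 z [0.0638 0.0748 0.078 ] ymin 0.1302
```

Request:
play_rows --rows '[[[0,0,0],[-0.13,-0.6,0.05],0],[[0,0,0],[-0.13,-0.6,0],0],[[0,0,0],[-0.13,-0.6,0],0],[[0,0,0],[0,0,0],0],[[0,0,0],[0,0,0],0]]'

```text
time_s: 15.93
tool_pos: [0.5434, 0.0328, 0.1151]
eef_rot: [0.781, 0.625, -0.0, -0.0]
force: [0.2, -0.1, -1.0]
gripper_width: 0.165
```

Request:
play_rows --rows '[[[0,0,0],[-0.13,-0.6,0],0],[[0,0,0],[-0.13,-0.6,0],0],[[0,0,0],[-0.13,-0.6,0],0],[[0,0,0],[0,0,0],0],[[0,0,0],[0,0,0],0]]'

```text
time_s: 16.35
tool_pos: [0.5395, 0.0148, 0.1151]
eef_rot: [0.781, 0.625, -0.0, -0.0]
force: [0.3, 0.3, -1.7]
gripper_width: 0.166
```

Request:
play_rows --rows '[[[0,0,0],[-0.13,-0.6,0],0],[[0,0,0],[-0.13,-0.6,0],0],[[0,0,0],[-0.1,-0.4,0],0],[[0,0,0],[0,0,0],0],[[0,0,0],[0,0,0],0]]'

```text
time_s: 16.77
tool_pos: [0.5359, -0.001, 0.1152]
eef_rot: [0.781, 0.625, 0.0, -0.0]
force: [0.2, 0.8, -0.8]
gripper_width: 0.166
```

Request:
play_rows --rows '[[[0,0,0],[0,0,0],0.25],[[0,0,0],[0,0,0],0.35],[[0,0,0],[0,0,0],0.4],[[0,0,0],[0,0,0],0.4],[[0,0,0],[0,0,0],0.4],[[0,0,0],[0.13,0.6,0],0.4],[[0,0,0],[0.13,0.6,0],0.4],[[0,0,0],[0.13,0.6,0],0.4],[[0,0,0],[0,0,0],0.4],[[0,0,0],[0,0,0],0.4]]'

```text
time_s: 17.6
tool_pos: [0.54, 0.018, 0.1151]
eef_rot: [0.78, 0.626, -0.0, 0.0]
force: [0.1, 0.0, 0.3]
gripper_width: 0.401
```

```bash
python3 m.py; python3 -c "
import cv2
cv2.imwrite('pics/s6.png',cv2.resize(cv2.imread('pics/scene5.png')[130:220,220:320],(666,600),interpolation=3))"
```

```text
[0.53997991 0.01796827 0.11513468] [0.08004786 0.0085969  0.32105838] yaw_y -12.52
scene 0.03 0.045 23 x 0.0006 z [0.0599 0.0647 0.0677] ymin 0.0314
scene 0.045 0.06 40 x 0.0021 z [0.0496 0.063  0.0685] ymin 0.0461
```

View pics/s6.png

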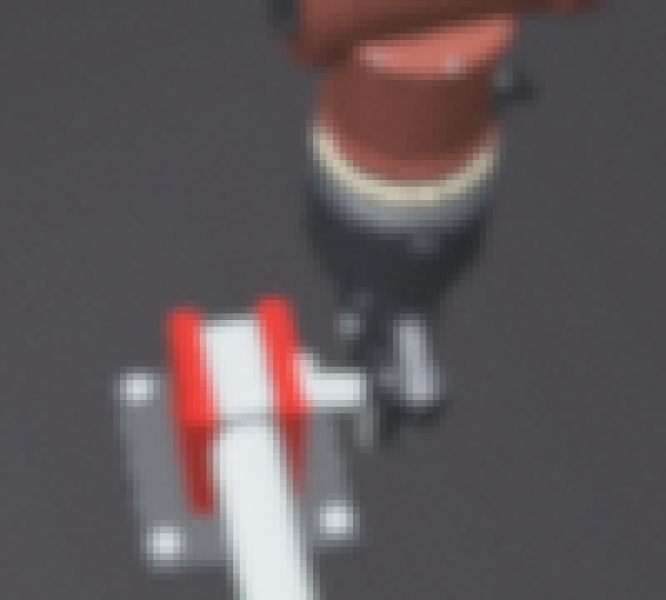

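The pin rests in the hole (shaft at crop (335,390)) with only a small droop. I regrip nearer the head, level it slightly and push on.

Request:
play_rows --rows '[[[0,0,0],[0,0,-0.2],0.2],[[0,0,0],[0,0,0],0],[[0,0,0],[0,0,0],0],[[0,0,0],[0,0,0],0],[[0,0,0],[0,0,0],0],[[0,0,0],[0,0,0],0],[[0,0,0],[0,0,0.25],0],[[0,0,0],[0,0,0],0]]'

```text
time_s: 18.37
tool_pos: [0.5395, 0.0175, 0.1151]
eef_rot: [0.78, 0.625, -0.0, -0.0]
force: [0.2, 0.1, -5.1]
gripper_width: 0.163
```

Request:
play_rows --rows '[[[0,0,0],[-0.09,-0.4,0],0],[[0,0,0],[-0.09,-0.4,0],0],[[0,0,0],[0,0,0],0]]'

```text
time_s: 18.62
tool_pos: [0.5376, 0.0087, 0.1152]
eef_rot: [0.78, 0.625, -0.0, -0.0]
force: [-0.9, 0.7, -4.6]
gripper_width: 0.16
```

Request:
play_rows --rows '[[[0,0,0],[-0.09,-0.4,0],0],[[0,0,0],[-0.09,-0.4,0],0],[[0,0,0],[-0.04,-0.2,0],0],[[0,0,0],[0,0,0],0],[[0,0,0],[0,0,0],0]]'

```text
time_s: 19.03
tool_pos: [0.5358, -0.0002, 0.1159]
eef_rot: [0.781, 0.625, 0.0, -0.001]
force: [-1.4, 4.7, -1.6]
gripper_width: 0.162
```

Request:
play_rows --rows '[[[0,0,0],[0,0,0],0.25],[[0,0,0],[0,0,0],0.5],[[0,0,0],[0,0,0],0.7],[[0,0,0],[0,0,0],0.7],[[0,0,0],[0,0,0],0.7],[[0,0,0],[0,0,0],0.7],[[0,0,0],[0.26,1.2,0],0.7],[[0,0,0],[0.44,2,0],0.7],[[0,0,0],[0.44,2,0],0.7],[[0,0,0],[0.44,2,0],0.7],[[0,0,0],[0,0,0],0],[[0,0,0],[0,0,0],0]]'

```text
time_s: 20.03
tool_pos: [0.5518, 0.0727, 0.1157]
eef_rot: [0.78, 0.626, -0.0, 0.0]
force: [1.1, -0.7, -0.5]
gripper_width: 0.431
```

Request:
play_rows --rows '[[[0,0,0],[0,0,0],0],[[0,0,0],[0,0,0],0],[[0,0,0],[0,0,0],0],[[0,0,0],[0,0,0],0],[[0,0,0],[0,0,0],0]]'

```text
time_s: 20.45
tool_pos: [0.5516, 0.0707, 0.1156]
eef_rot: [0.781, 0.625, -0.0, -0.0]
force: [0.8, -0.3, -0.3]
gripper_width: -0.002
```

```bash
sed -i 's/(.13,.15),(.15,.175)/(.105,.13)/' m.py; python3 m.py; python3 -c "
import cv2
cv2.imwrite('pics/s7.png',cv2.resize(cv2.imread('pics/scene5.png')[130:220,220:320],(666,600),interpolation=3))"
```

```text
[0.55164253 0.07072329 0.11564996] [ 0.75342073 -0.31099942 -0.30697449] yaw_y -12.64
top 0.03 0.045 30 x -0.0012 z [0.0579 0.0621 0.0653] ymin 0.0303
top 0.045 0.06 31 x -0.001 z [0.0566 0.0615 0.0655] ymin 0.0451
top 0.06 0.075 49 x -0.0019 z [0.0585 0.0661 0.0704] ymin 0.0604
scene 0.03 0.045 23 x 0.0024 z [0.0601 0.0649 0.0684] ymin 0.0316
scene 0.045 0.06 27 x 0.0027 z [0.0541 0.0632 0.0661] ymin 0.046
scene 0.06 0.075 43 x 0.0065 z [0.0583 0.0683 0.0723] ymin 0.0602
scene 0.105 0.13 26 x 0.0063 z [0.0531 0.0588 0.0715] ymin 0.1078
```

View pics/s7.png

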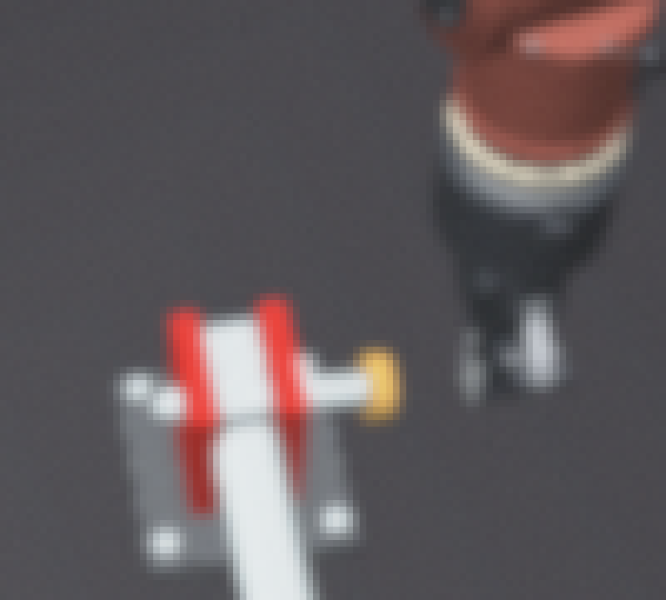

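The pin is through both cheeks: tip at crop (165,400), head at (380,385), about 36 mm left to go. I push the head with the closed fingers.

Request:
play_rows --rows '[[[0,0,0],[-0.22,-1,0],0],[[0,0,0],[-0.22,-1,0],0],[[0,0,0],[-0.22,-1,0],0],[[0,0,0],[-0.11,-0.5,0],0],[[0,0,0],[-0.11,-0.5,0],0],[[0,0,0],[-0.11,-0.5,0],0],[[0,0,0],[0,0,0],0]]'

```text
time_s: 21.13
tool_pos: [0.5419, 0.0253, 0.1159]
eef_rot: [0.781, 0.625, -0.0, 0.0]
force: [0.2, 0.1, -0.0]
gripper_width: 0.001
```

Request:
play_rows --rows '[[[0,0,0],[-0.11,-0.5,0],0],[[0,0,0],[-0.11,-0.5,0],0],[[0,0,0],[-0.11,-0.5,0],0],[[0,0,0],[0,0,0],0],[[0,0,0],[0,0,0],0]]'

```text
time_s: 21.55
tool_pos: [0.5381, 0.0108, 0.1154]
eef_rot: [0.78, 0.625, -0.001, -0.0]
force: [-0.0, -0.2, 0.4]
gripper_width: -0.002
```

Request:
play_rows --rows '[[[0,0,0],[-0.09,-0.4,0],0],[[0,0,0],[-0.09,-0.4,0],0],[[0,0,0],[0,0,0],0],[[0,0,0],[0,0,0],0]]'

```text
time_s: 21.88
tool_pos: [0.5365, 0.0029, 0.1155]
eef_rot: [0.78, 0.625, -0.0, -0.0]
force: [0.2, -0.2, -0.1]
gripper_width: 0.004
```

```bash
sed -i 's/((.03,.045)/((-.1,-.07),(-.07,-.03),(.027,.045)/' m.py; python3 m.py
```

```text
[0.53648867 0.00293127 0.11548826] [ 0.2287456  -0.1522112  -0.08830589] yaw_y -12.6
top -0.07 -0.03 77 x -0.0015 z [0.0593 0.0645 0.0676] ymin -0.0694
top 0.027 0.045 5 x -0.0143 z [0.06   0.0644 0.0674] ymin 0.0286
scene -0.07 -0.03 66 x 0.0026 z [0.0603 0.0653 0.0685] ymin -0.0695
scene 0.027 0.045 37 x 0.0051 z [0.0548 0.0719 0.0759] ymin 0.0291
scene 0.045 0.06 5 x 0.0114 z [0.0543 0.0573 0.0586] ymin 0.045
```

Request:
play_rows --rows '[[[0,0,0],[-0.04,-0.2,0],0],[[0,0,0],[-0.04,-0.2,0],0],[[0,0,0],[0,0,0],0],[[0,0,0],[0,0,0],0]]'

```text
time_s: 22.32
tool_pos: [0.5361, 0.0003, 0.1156]
eef_rot: [0.781, 0.625, 0.001, -0.001]
force: [1.3, 5.2, -0.7]
gripper_width: -0.002
```

Request:
play_rows --rows '[[[0,0,0],[-0.04,-0.2,0],0],[[0,0,0],[0,0,0],0],[[0,0,0],[0,0,0],0]]'

```text
time_s: 22.57
tool_pos: [0.536, 0.0, 0.1157]
eef_rot: [0.781, 0.625, 0.003, -0.002]
force: [3.4, 11.1, -1.3]
gripper_width: 0.001
```

Request:
play_rows --rows '[[[0,0,0],[-0.04,-0.2,0],0],[[0,0,0],[0,0,0],0],[[0,0,0],[0,0,0],0],[[0,0,0],[0.13,0.6,0],0],[[0,0,0],[0.22,1,0],0],[[0,0,0],[0.44,2,0],0],[[0,0,0],[0.44,2,0],0],[[0,0,0],[0.3,2,2],0],[[0,0,0],[0,2,2],0],[[0,0,0],[0,2,2],0],[[0,0,0],[0,0,0],0],[[0,0,0],[0,0,0],0]]'

```text
time_s: 23.57
tool_pos: [0.5515, 0.1119, 0.1771]
eef_rot: [0.78, 0.626, 0.001, 0.001]
force: [-1.1, -0.8, -0.6]
gripper_width: -0.003
```

```bash
python3 m.py; python3 -c "
import cv2,numpy as np
s=cv2.imread('pics/scene5.png');t=cv2.imread('pics/top5.png')
cv2.imwrite('pics/s8.png',np.hstack([cv2.resize(s[150:220,220:320],(400,280),interpolation=3),cv2.resize(t[165:235,220:320],(400,280),interpolation=3)]))
cv2.imwrite('pics/s8.png',np.vstack([cv2.imread('pics/s8.png'),cv2.resize(np.hstack([s,t]),(800,300))]))"
```

```text
[0.551485   0.11191466 0.17713431] [-1.08394507 -0.75659974 -0.63812297] yaw_y -12.46
top -0.1 -0.07 5 x 0.0009 z [0.0591 0.0607 0.0639] ymin -0.0739
top -0.07 -0.03 77 x -0.0015 z [0.0603 0.0639 0.0675] ymin -0.0694
top 0.027 0.045 35 x -0.0018 z [0.0648 0.0714 0.0754] ymin 0.0272
scene -0.1 -0.07 5 x 0.0007 z [0.0588 0.0625 0.064 ] ymin -0.0734
scene -0.07 -0.03 68 x 0.002 z [0.0596 0.0661 0.0689] ymin -0.0699
scene 0.027 0.045 22 x 0.0064 z [0.0635 0.0732 0.0759] ymin 0.0291
```

View pics/s8.png

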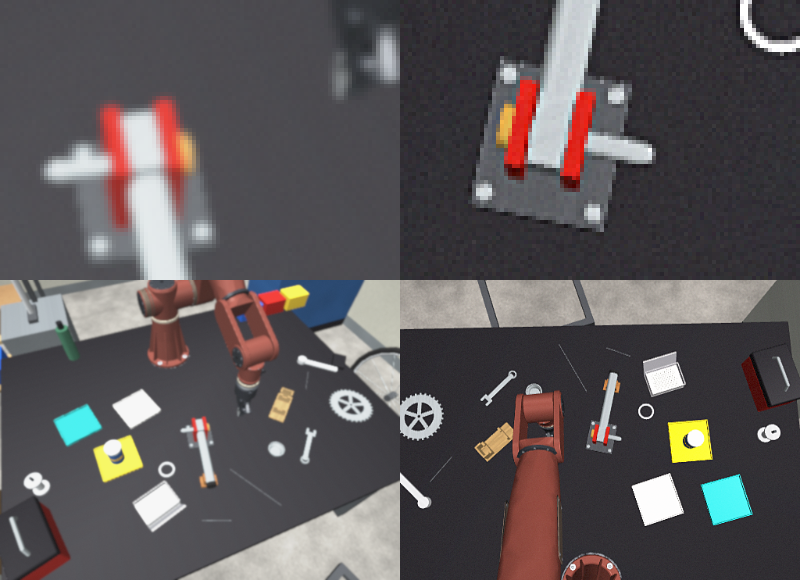

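The head is flush on the cheek (top crop (507,125)) and the tip is at y = -73.7 mm, where -74 mm means fully home. The tin is upright in the yellow tray, nothing else looks moved, and the arm is clear of everything.

```bash
python3 -c "
from cell import ctrl
print(ctrl.sign_off(), ctrl.observe()['time_s'])"
```

```text
the job is handed in; nothing more can be done
the job is handed in; nothing more can be done
```

The job is done and handed in, at about 23.7 s on the robot's clock against the 72 s limit. The hand-in gave no verdict.

**What I did:**
- I set the blue tin upright in the middle of the yellow tray.
- I took the pin from the rack, put it into the fork and eye from the tin's side, and regripped it once nearer the head.
- I pushed the head with the closed fingers until it stopped, then backed the arm clear.

**Last checks:**
- **Pin:** the push stopped moving while the force rose to about 11 N, and I pressed 2 mm more after that. Both cameras put the tip 73–74 mm past the hitch centre on the far side (74 mm is fully home), and the head looks flush on the cheek.
- **Tin and bystanders:** the tin is upright in the tray. Nothing else looks moved, but I judged the bystanders by eye and did not measure them.

**One disagreement:** the camera positions read about 4 mm lower in x than the arm's own readings. I corrected for this before inserting the pin, and it went in with little resistance.

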